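Check the filter of the benchtop dust extractor

TASK

Check the filter of the dust extractor. First take the suction tube off its cover flap, where somebody left it, and lay it level in the two V-forks of the tube rest without dropping it; then lift the flap by its loop handle until it stands about upright and leave it open. Draw the filter cassette out by its grip block and finish still holding it in the gripper, upright and still over the middle of the grey tray and clear above its rim, with nothing else touched by it and everything else on the counter left where it is.

Things in the scene. Friction and masses are not known exactly. Their poses are not given: they have to be found in the camera images.
- extractor: Grey benchtop dust extractor, fixed, 240 deep (x) x 216 wide (y) mm. Origin: centre of underside; front wall at x = -120 mm faces its -x, towards the robot. Front half (x -120 to 0): filter chamber, walls 8 mm thick, 140 mm high, under the flap (top face 150 mm up when shut). The cassette stands in upright guides (2 to 3 mm play), 100 mm up, so it comes out straight up. Rear half: motor housing, 140 high.
- flap (a joint): Angle of the extractor's cover flap (rad): 0 shut, 1.57 upright, at most 1.85. Plastic plate, 8 mm thick, 121 x 214 mm, 0.18 kg, hinged on its rear edge along the extractor's y axis: its front edge rises and swings back, away from the robot. The hinge has friction (0.2 N m): the flap stays where it is left.
- flap_hinge (a point): Point on the flap's hinge axis, at the middle of its width: at x = 0, y = 0, 146 mm up in the extractor's frame. The axes are the extractor's; the hinge axis is y. Fixed.
- flap_grip (a point): Middle of the crossbar of the flap's loop handle: round steel bar 10 mm thick, 90 mm long, parallel to the hinge, 157 mm from it, in the plane of the flap, joined to the flap's front edge by a bar at each end. Gap for a finger between crossbar and flap edge: 31 mm; front wall 32 mm behind the bar when shut. Moves and turns with the flap (x towards the hinge, y along the bar, z out of the upper face).
- tube_center (a point): Suction tube: round aluminium pipe, 32 mm thick, 350 mm long, 0.2 kg, black flat nozzle (44 wide, 20 high) at its +x end. The point is on its axis, where to grip, 165 mm from the plain end, 185 from the nozzle's mouth; x runs along the tube. A square collar as wide as the tube, 30 to 56 mm to the +x side, keeps it from rolling. At the start it lies on the flap, across the machine.
- rest_seat (a point): Tube rest, fixed: steel foot plate 240 x 90 x 6 mm and two posts with V-forks (90 degrees, open upward, mouth 51 mm wide and 120 mm up, 20 mm long along x) at x = -95 and 95 mm, free room between them. The point, 118 mm above the counter, half-way between the forks, is where tube_center lies when the tube is laid centrally in both. x: from fork to fork, along the lying tube (either way round); z up.
- cassette_center (a point): Filter cassette: flat black frame with pale pleated paper, 20 mm thick (x) x 190 wide (y) x 90 high (z), 0.16 kg, hidden upright in the extractor under the flap. The point is the middle of the frame, 45 mm above its underside. In place it is at x = -60, y = 0, 60 mm up in the extractor's frame, same axes.
- cassette_grip (a point): Grip block on the middle of the cassette's upper edge: black, 20 (x) x 26 (y) x 32 mm high. The point is 63 mm above cassette_center along the cassette's z, 18 mm above the frame's upper edge, 14 mm below the block's top (137 mm above the counter when in place). Same axes as the cassette. In the chamber there is 80 mm free on each side across y, 42 mm across x.
- tray_mouth (a point): Grey open plastic tray, 300 (x) x 200 (y) x 70 mm high, fixed to the counter. The point is the centre of its mouth, level with its rim, 70 mm above the counter; z is up.
- driver: Bystander, to be left alone: screwdriver, about 170 mm long, lying
- wrench: Bystander, to be left alone: open-ended wrench, about 150 mm long, lying
- mug: Bystander, to be left alone: white mug, 80 mm across, 92 mm high, standing
- cleaner: Bystander, to be left alone: clear bottle with a white cap, 60 mm across, 165 mm high, standing
- jar: Bystander, to be left alone: clear screw jar with a steel lid, 60 mm across, 70 mm high, standing

How it is judged:
By the outcome, as a careful person would: the job done as asked, in the order asked, and still so for the second after the job is handed in, while the arm keeps its last pose, push and grip.
It also fails if it takes over 72 s, if anything falls off the work surface, if the arm or the gripper's body presses on something with over 40 N, if the wrist force passes 120 N, or if a joint passes its speed limit or range.

ROBOT

A 6-joint arm with a two-finger parallel gripper is mounted at the origin on the work surface. World frame = base frame: x ahead of the robot, y to its left, z up, the work surface at z = 0. Lengths are in mm, angles in rad, forces in N, time in s.
With the tool pointing down it reaches from about 400 to 825 mm from the base axis. Payload 7 kg.
Tool frame: the origin (TCP) lies midway between the tips of the shut fingers; the grasp point (between the pads) lies manip.pinch_z behind it (manip.pinch_z is the distance from the TCP to the grasp point, in mm); z points along the fingers, y is the line along which they close (so a half turn about z gives the same grasp; the last joint's range is limited). The gripper opens to 88 mm and grips with 3 to 60 N. Pads are 19 mm wide; open, the fingers measure 130 mm over their backs; the gripper's body (78 mm by 193 mm) begins 47 mm behind the grasp point.
Start: joints at [-0.817, 0.359, 0.012, 0, -1.224, -0.288], TCP at [303.139, -603.077, 226.561] pointing down, gripper open.
Joint ranges: [-3.07, 3.07], [-1.43, 2.12], [-1.02, 1.25], [-3.03, 1.67], [-3.05, -0], [-3.03, 3.03]. Speed limits (rad/s): [2.39, 2.39, 3.01, 3.14, 3.14, 3.14].

INTERFACE

Orientations are given as a unit quaternion [x, y, z, w].
In Python, from cell import manip gives the robot as it stands. The module is installed in compiled form; this text tells all that it offers.
- The arm moves only by the tool apply_moves, never from a script. Its argument "targets" is text: rows parted by semicolons, each of 5 numbers parted by spaces: the opening, from 0 (shut) to 1 (fully open), then the shift along the tool's x, y, z scaled (see below), then the turn about the tool's z scaled (see below). In form: hand tx ty tz turn; .... A call has 1 to 10 rows; each row shifts and turns the commanded pose from where the row before left it, along the tool's axes as they then stand; what a row does not reach is not made up. The controller multiplies each number of a shift by 0.15 m and each number of a turn by pi rad. A row lasts 1/8 s, in which the tool goes at most 62.5 mm and 10.7 degrees, less where a joint would pass 70% of its speed; a pose out of reach is approached as far as the arm can. A call with a number of a shift or a turn outside -1 to 1 is refused whole. A call with a gripper value outside its range is refused whole. The fingers move at their own pace and stop on an object; "grip_force" is the grip in N (left out, the last holds). Time passes only in rows, so rows that do not move let the fingers close. It gives the time, the measured TCP pose, the force, the opening and the grip force at its end, in the units of the state.
- manip.get_state(): the state, without advancing time (a new reading comes with each control period).
- manip.snapshot(name): name is "scene" or "top" or "wrist"; returns the picture (384x512x3 uint8, red, green, blue); there is no depth.
- manip.get_calibration(name): a dict with "fx", "fy", "cx", "cy" (pixels), "k1" (the pictures are not rectified: a ray, as slopes to the right and down, at radius r is drawn at 1 + k1 r^2 times it, then the intrinsics apply), "eye" and "attitude" of the camera in the world; the wrist camera has in their place "T_tool_cam" (4x4, takes a point from camera to tool coordinates, whose origin is the TCP and whose axes are the flange's). Camera axes: x right, y down, z forward; pixel columns grow to the right and rows downward; lengths in mm; the calibration is good to about 2 mm. A picture is of the moment at which its call begins: read the wrist's pose just before it. get_calibration takes no time and is no camera call.
- manip.hand_in(): hands the job in; it is judged then, once.
The state is a dict: "clock": time; "joints": joint angles; "joint_vel": joint speeds; "joint_torque": joint torques, N m; "position": TCP position; "tool_rot": TCP orientation; "wrist_force": force on the tool from outside, world axes, zero at the start; "wrist_torque": the same for the moment, N m; "opening": opening from 0.0 (shut) to 1.0 (fully open); "gripper_force": force on a finger pad.
Only numpy, scipy, OpenCV 4.12 (cv2) and the standard library are available. Lean on these libraries where they do the work, as an engineer would, in place of code of your own. Each camera call takes 0.05 s, during which the arm holds its last target. There are 200 camera calls.

## Working session

There is one attempt and no reset: what is moved stays moved. The work goes in short steps, Python scripts to look and compute and a tool call to move; the robot and the scene stay as the last step left them, time stands still between calls to the robot, and variables do not carry over. Pictures are saved under pics/ and viewed, at most 13 in all, crops included, and the job is handed in when it is done.

Besides the shell and the picture viewer there is one more tool, called after "Call:" in YAML: its name, and indented under it one key for each argument. apply_moves: Moves the arm, as the interface text tells. Shifts and turns lie within -1 to 1; 1 stands for 0.15 m of shift or pi rad of turn. Its arguments: {"type":"object","properties":{"targets":{"type":"string"},"grip_force":{"type":"number"}},"required":["targets"]}

```bash
mkdir -p pics
python3 - <<'E'
from cell import manip
import cv2,numpy as np
s=manip.get_state();print(s,manip.pinch_z)
a=[manip.snapshot(n)[:,:,::-1] for n in("scene","top")]
for n,i in zip(("scene","top"),a): cv2.imwrite(f"pics/{n}0.png",i)
for n in("scene","top","wrist"):print(n,manip.get_calibration(n))
for n,i in zip(("scene","top"),a): cv2.imwrite(f"pics/{n}0b.png",cv2.resize(i,(800,600)))
E
```

```text
{'clock': 0.0, 'joints': array([-8.16911192e-01,  3.59390349e-01,  1.11013722e-02, -3.67824144e-04,
       -1.22408146e+00, -2.88116903e-01]), 'joint_vel': array([ 0.0001806 ,  0.00078128, -0.00100999, -0.00146411,  0.00102641,
        0.00081227]), 'joint_torque': array([-1.86363519e-03, -5.82711160e+01,  2.93043995e+01,  6.99663609e+00,
        7.02067206e-03, -1.62235733e-04]), 'position': array([ 302.93798494, -602.68210917,  225.63575238]), 'tool_rot': array([-2.30723722e-01,  9.73018969e-01,  7.68700771e-04, -2.41779758e-04]), 'wrist_force': array([-0.83138807, -0.53490031,  0.47269919]), 'wrist_torque': array([-0.04760734,  0.00999418,  0.00149085]), 'gripper_force': 0.0, 'opening': 1.0001551653263847} 18.8
scene {'fx': 432.572650620141, 'fy': 432.572650620141, 'cx': 258.7122004060638, 'cy': 187.46715279368345, 'k1': -0.028774588422460216, 'eye': array([1102.50848867, -346.57294222, 1067.85683049]), 'attitude': array([ 0.85332602,  0.43063983, -0.13996496, -0.25844507])}
top {'fx': 426.81113452136265, 'fy': 426.81113452136265, 'cx': 263.6136193607017, 'cy': 193.09741725025026, 'k1': 0.04594579400648687, 'eye': array([ 400.85266342,  -16.79323941, 1142.06873588]), 'attitude': array([ 0.70528249, -0.70475003,  0.04993341, -0.05840083])}
wrist {'fx': 335.49062212559636, 'fy': 335.49062212559636, 'cx': 253.38277010594666, 'cy': 190.2654876206963, 'k1': -0.028398710328102983, 'T_tool_cam': array([[ 5.55167035e-04, -9.60140194e-01, -2.79518336e-01,
         7.63285755e+01],
       [ 9.99999480e-01,  2.93926310e-04,  9.76523709e-04,
         2.60953051e-01],
       [-8.55441871e-04, -2.79518732e-01,  9.60139858e-01,
        -1.57493787e+02],
       [ 0.00000000e+00,  0.00000000e+00,  0.00000000e+00,
         1.00000000e+00]])}
```

View pics/scene0b.png

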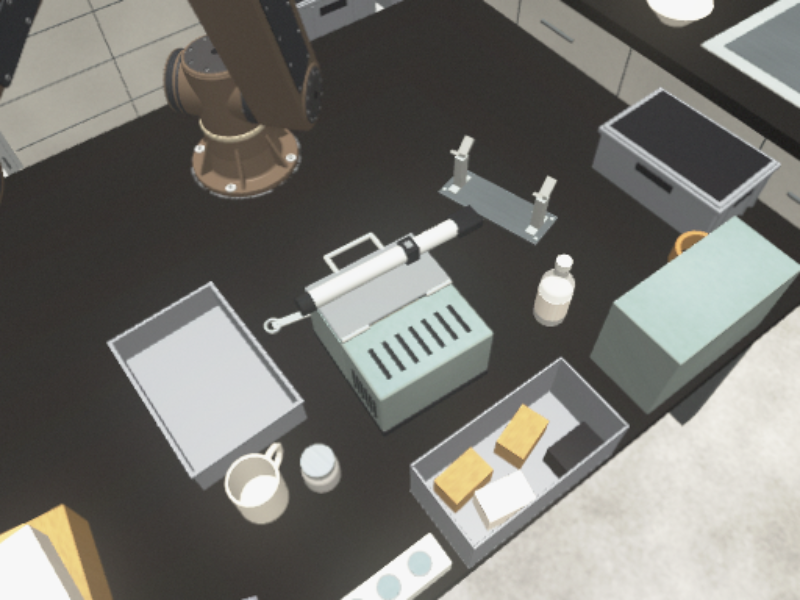

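View pics/top0b.png

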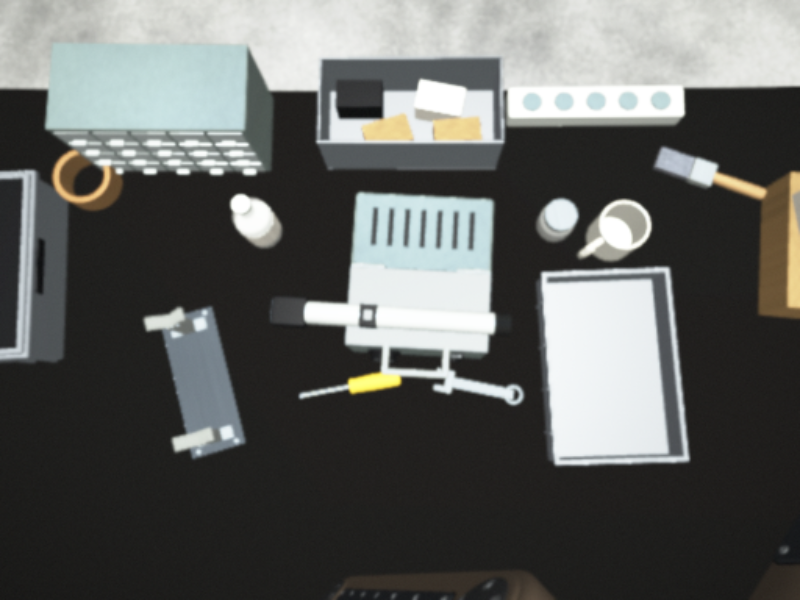

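The two views agree. In the top view (800x600 px):
- **Tube:** lies across the flap, nozzle tip at (272,310), plain end at (510,323), collar at (369,316).
- **Handle bar:** from (384,373) to (449,375).
- **Rest:** fork tops near (165,320) and (195,438), foot plate corners at (163,315), (212,307), (245,443) and (194,459).
- **Tray:** rim corners at (541,273), (668,268), (689,460) and (555,464).
- **Driver and wrench:** lie just in front of and under the handle.

```bash
cat > h.py <<'E'
from cell import manip
import numpy as np, cv2
from scipy.spatial.transform import Rotation as R
def ray(n,uv,st=None):
    c=manip.get_calibration(n); K=np.array([[c['fx'],0,c['cx']],[0,c['fy'],c['cy']],[0,0,1.]])
    d=cv2.undistortPoints(np.array([[uv]],float),K,np.array([c['k1'],0,0,0,0]))[0,0]
    d=np.array([*d,1.])
    if n=='wrist':
        T=c['T_tool_cam']; r=R.from_quat(st['tool_rot']).as_matrix()
        return st['position']+r@T[:3,3], r@(T[:3,:3]@d)
    return np.array(c['eye']), R.from_quat(c['attitude']).as_matrix()@d
def at(n,uv,z,st=None):
    e,d=ray(n,uv,st); return e+d*(z-e[2])/d[2]
def tri(a,b):
    (p,d),(q,f)=a,b; t=np.linalg.lstsq(np.c_[d,-f],q-p,rcond=None)[0]
    x,y=p+d*t[0],q+f*t[1]; return (x+y)/2,np.linalg.norm(x-y)
def go(xyz,yaw_axis=None):
    """print units from measured pose to target TCP; yaw_axis: wanted world xy direction of tool y (mod pi)"""
    s=manip.get_state(); r=R.from_quat(s['tool_rot']).as_matrix()
    d=r.T@(np.array(xyz)-s['position'])
    o='units %s mm %s'%(np.round(d/150,4),np.round(d,1))
    if yaw_axis is not None:
        a=r.T@np.array([*yaw_axis,0.]); t=np.arctan2(-a[0],a[1]); t=(t+np.pi/2)%np.pi-np.pi/2
        o+=' turn units %.4f (%.1f deg)'%(t/np.pi,np.degrees(t))
    print(o,'pos',np.round(s['position'],1),'t',s['clock'],'j6 %.2f'%s['joints'][5])
E
python3 - <<'E'
from h import *
np.set_printoptions(precision=1,suppress=True)
k=.64
T=lambda u,v,z:at('top',(u*k,v*k),z)
nz,pl,co=T(272,310,166),T(510,323,166),T(369,316,182)
print('tube',nz,pl,co,np.linalg.norm(nz-pl)); ax=(nz-pl)/np.linalg.norm(nz-pl); print('ctr',pl+165*ax,ax)
h=T(384,373,146),T(449,375,146); print('handle',*h)
m=T(357,193,140),T(494,199,140); print('rear',*m,np.linalg.norm(m[0]-m[1]))
p=[T(*q,6) for q in((163,315),(212,307),(245,443),(194,459))];print('plate',*p,np.mean(p,0),np.linalg.norm(p[1]-p[2]),np.linalg.norm(p[0]-p[1]))
p=[T(*q,70) for q in((541,273),(668,268),(689,460),(555,464))];print('tray',*p,np.mean(p,0))
S=lambda u,v:ray('scene',(u*k,v*k)); TT=lambda u,v:ray('top',(u*k,v*k))
print('bar L',tri(TT(384,373),S(376,238)),'bar R',tri(TT(449,375),S(329,256)))
print('cleaner',T(240,200,165),'mug',T(625,215,92))
img=cv2.imread('pics/top0.png'); 
cv2.imwrite('pics/topcrop.png',cv2.resize(img[120:320,80:330],None,fx=3,fy=3,interpolation=2))
img=cv2.imread('pics/scene0.png');
E
```

```text
tube [539.4 202.  166. ] [ 520.  -149.2  166. ] [528.3  57.2 182. ] 351.6793873564142
ctr [529.1  15.6 166. ] [0.1 1.  0. ]
handle [447.6  36.6 146. ] [444.7 -60.  146. ]
rear [727.3  81.2 140. ] [ 717.1 -131.8  140. ] 213.32048788286338
plate [553.5 424.    6. ] [567.3 341.    6. ] [338.3 274.7   6. ] [312.7 357.8   6. ] [442.9 349.4   6. ] 238.41775963217978 84.08677533733042
tray [ 613.9 -214.3   70. ] [ 621.8 -418.8   70. ] [ 318.8 -432.7   70. ] [ 310.9 -227.    70. ] [ 466.4 -323.2   70. ]
bar L (array([450.7,  42.2, 128.2]), np.float64(10.35189397412561)) bar R (array([447.5, -54.1, 148. ]), np.float64(12.930115873652351))
cleaner [708.  256.1 165. ] mug [ 704.5 -347.1   92. ]
```

View pics/topcrop.png

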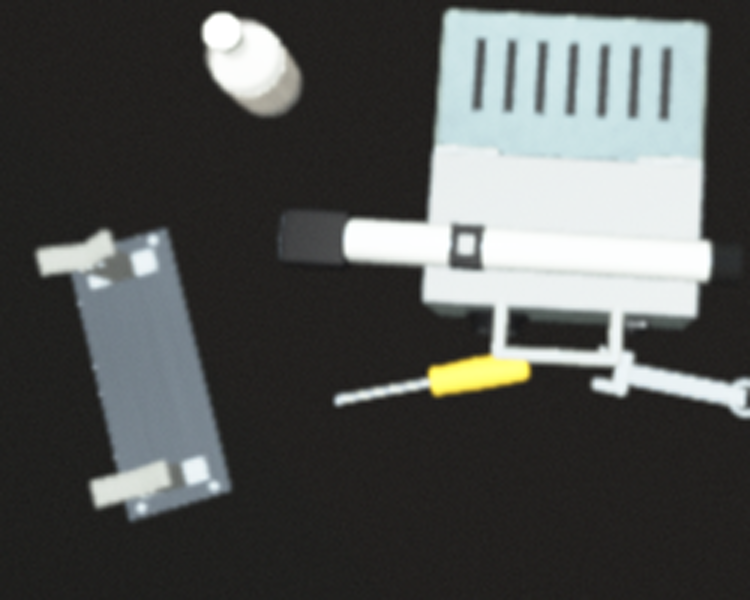

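Crop: tube, collar and handle are clear. The bar runs just above the driver and the wrench jaw, and the pixel sizes agree with the stated ones (tube 352, plate 238, rear edge 213). Moving to above the tube.

Run:
```python
from h import *
go([529,15.6,280],[.9985,-.055])
```

```text
units [-3.1975  3.007  -0.3578] mm [-479.6  451.   -53.7] turn units -0.3343 (-60.2 deg) pos [ 302.9 -602.7  225.7] t 0.1 j6 -0.29
```

Call:
apply_moves:
  targets: "1 -0.2 0.19 -0.06 0;1 -0.27 0.25 -0.06 0;1 -0.27 0.25 -0.06 0;1 -0.27 0.25 -0.06 0;1 -0.27 0.25 -0.06 0;1 -0.27 0.25 -0.05 0;1 -0.27 0.25 0 0;1 -0.27 0.25 0 0;1 -0.27 0.25 0 0;1 -0.27 0.25 0 0"
  grip_force: 25

```text
clock: 1.35
position: [491.4, -97.0, 279.0]
tool_rot: [-0.231, 0.973, 0.0, 0.0]
wrist_force: [1.2, -0.7, 0.9]
opening: 0.997
gripper_force: 0.0
```

Call:
apply_moves:
  targets: "1 -0.27 0.25 0 0;1 -0.2 0.15 0 0;1 -0.1 0.1 0 0;1 0 0 0 -0.055;1 0 0 0 -0.055;1 0 0 0 -0.055;1 0 0 0 -0.055;1 0 0 0 -0.055;1 0 0 0 -0.055;1 0 0 0 0"

```text
clock: 2.6
position: [533.6, 6.1, 278.9]
tool_rot: [-0.682, 0.731, 0.0, -0.0]
wrist_force: [0.6, 0.8, -0.7]
opening: 1.001
gripper_force: 0.0
```

Run:
```python
from h import *
np.set_printoptions(precision=1,suppress=True)
go([529,15.6,280],[.9985,-.055])
s=manip.get_state(); im=manip.snapshot('wrist')[:,:,::-1]; cv2.imwrite('pics/w1.png',im)
print(s['tool_rot'])
```

```text
units [-0.1  0.  -0. ] mm [-9.2  5.3 -1.1] turn units -0.0048 (-0.9 deg) pos [533.6   6.1 278.9] t 2.6 j6 -0.45
[-0.7  0.7  0.  -0. ]
```

View pics/w1.png

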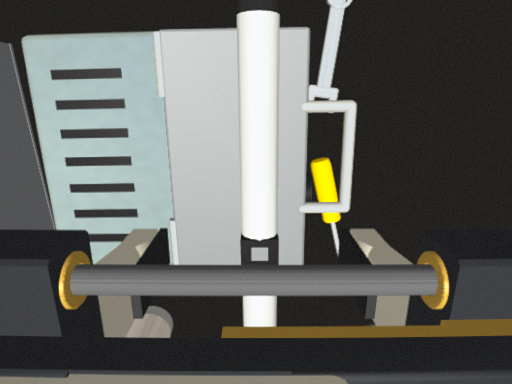

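Wrist view: the tube runs vertically at column ~259, with the collar's near edge at row ~237. The handle crossbar is at column ~350, rows 104–208. The fingers straddle the tube axis nearly centred.

Run:
```python
from h import *
np.set_printoptions(precision=1,suppress=True)
s=manip.get_state(); im=cv2.imread('pics/w1.png').astype(int)
P=[]
for r in(60,210):
    c=np.where(im[r,200:300].min(1)>222)[0]+200; print(r,c.min(),c.max())
    P.append(at('wrist',((c.min()+c.max())/2,r),166,s))
ax=(P[1]-P[0])/np.linalg.norm(P[1]-P[0]); print(P,ax)
e=at('wrist',(259,237),181,s); print('collar edge',e)
t=(e-P[0])@ax-30; C=P[0]+ax*t; print('centre',C)
for q in((350,104),(350,208)): print('bar',at('wrist',q,148,s))
for q in((163,31),(173,265),(158,31),(307,30),(303,262)): print('flap',at('wrist',q,150,s))
go([C[0],C[1],154],[ax[1],-ax[0]])
```

```text
60 241 273
210 244 273
[array([522.7, -92.8, 166. ]), array([529.7,  27.3, 166. ])] [0.1 1.  0. ]
collar edge [530.8  45.6 181. ]
centre [529.1  15.7 166. ]
bar [447.2 -54.4 148. ]
bar [446.5  37.9 148. ]
flap [ 594.7 -121.2  150. ]
flap [615.   82.7 150. ]
flap [ 598.6 -121.6  150. ]
flap [ 481.7 -113.7  150. ]
flap [491.2  88.4 150. ]
units [-0.1  0.   0.8] mm [ -9.2   5.2 124.9] turn units -0.0045 (-0.8 deg) pos [533.7   6.2 278.9] t 2.65 j6 -0.45
```

Call:
apply_moves:
  targets: "1 -0.061 0.035 0.1 -0.0045;1 0 0 0.25 0;1 0 0 0.25 0;1 0 0 0.15 0;1 0 0 0.082 0;1 0 0 0 0"

```text
clock: 3.4
position: [528.7, 16.1, 153.4]
tool_rot: [-0.688, 0.726, 0.0, -0.001]
wrist_force: [0.5, 0.7, 0.7]
opening: 1.001
gripper_force: 0.0
```

Call:
apply_moves:
  targets: "0 0 0 0 0;0 0 0 0 0;0 0 0 0 0;0 0 0 0 0;0 0 0 0 0;0 0 0 0 0"
  grip_force: 30

```text
clock: 4.15
position: [529.3, 16.0, 154.3]
tool_rot: [-0.688, 0.726, -0.0, 0.0]
wrist_force: [1.1, 0.3, -0.1]
opening: 0.377
gripper_force: 0.0
```

Call:
apply_moves:
  targets: "0 0 0 0 0;0 0 0 0 0;0 0 0 -0.05 0;0 0 0 -0.12 0;0 0 0 -0.2 0;0 0 0 -0.3 0;0 0 0 -0.3 0;0 0 0 -0.2 0;0 0 0 0 0"

```text
clock: 5.28
position: [530.2, 16.2, 332.7]
tool_rot: [-0.688, 0.726, -0.001, 0.002]
wrist_force: [-0.1, -0.1, -2.8]
opening: 0.354
gripper_force: 30.0
```

Run:
```python
from h import *
go([443,349,320],[-.27,.963]); print(manip.get_state()['opening'],manip.get_state()['gripper_force'],manip.get_state()['wrist_torque'])
```

```text
units [-2.1842  0.7007  0.0851] mm [-327.6  105.1   12.8] turn units 0.3958 (71.2 deg) pos [530.2  16.2 332.7] t 5.275 j6 -0.45
0.35371058540066375 29.992727637290955 [-0.01100047  0.14706396 -0.00274798]
```

Call:
apply_moves:
  targets: "0 -0.15 0.048 0 0;0 -0.26 0.083 0 0;0 -0.26 0.083 0 0;0 -0.26 0.083 0 0;0 -0.26 0.083 0 0;0 -0.26 0.083 0 0;0 -0.26 0.083 0 0;0 -0.24 0.08 0 0;0 -0.15 0.05 0 0;0 -0.08 0.024 0 0.02"

```text
clock: 6.52
position: [441.5, 349.1, 328.8]
tool_rot: [-0.664, 0.747, -0.0, -0.001]
wrist_force: [0.2, 0.0, -2.2]
opening: 0.358
gripper_force: 30.0
```

Call:
apply_moves:
  targets: "0 0 0 0 0.05;0 0 0 0 0.05;0 0 0 0 0.05;0 0 0 0 0.05;0 0 0 0 0.05;0 0 0 0 0.05;0 0 0 0 0.05;0 0 0 0 0.025;0 0 0 0 0"

```text
clock: 7.65
position: [442.1, 347.8, 329.2]
tool_rot: [-0.138, 0.99, -0.0, -0.0]
wrist_force: [0.3, 0.3, -1.8]
opening: 0.355
gripper_force: 30.0
```

Run:
```python
from h import *
np.set_printoptions(precision=1,suppress=True)
a,b=at('top',(105.7,204),120),at('top',(124,281.3),120); print('forks',a,b,(a+b)/2,np.linalg.norm(a-b),(a-b)/np.linalg.norm(a-b))
go([443,349,320],[-.27,.963]);s=manip.get_state(); print(s['opening'],s['joints'])
t=manip.snapshot('top')[:,:,::-1]; w=manip.snapshot('wrist')[:,:,::-1]
cv2.imwrite('pics/c2.png',np.vstack([cv2.resize(w,(400,300)),cv2.resize(t[110:330,40:333],(400,300),interpolation=2)]))
cv2.imwrite('pics/t2.png',t);cv2.imwrite('pics/w2.png',w)
```

```text
forks [532.3 376.1 120. ] [349.9 322.2 120. ] [441.1 349.2 120. ] 190.2133224970452 [1.  0.3 0. ]
units [-0.   0.   0.1] mm [-1.2  0.9  9.2] turn units 0.0008 (0.2 deg) pos [442.1 347.8 329.2] t 7.65 j6 -2.31
0.3546899123350575 [ 1.   0.1 -0.1 -0.  -1.4 -2.3]
```

View pics/c2.png

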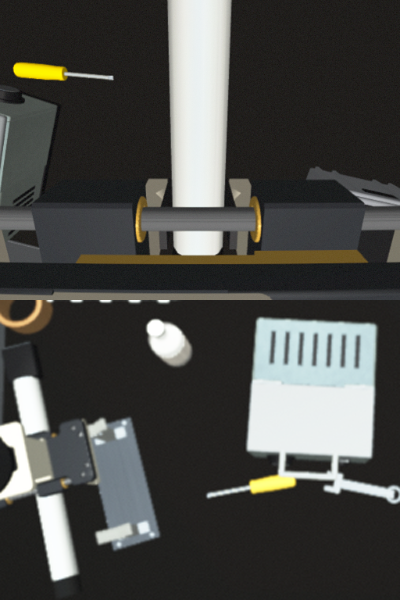

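Lower half: the tube is held above the rest, parallel to the forks. The fork tops measure 190.2 mm apart, midpoint (441,349), against 190 stated. Lowering.

Run:
```python
from h import *
go([441.2,349.2,106],[-.281,.96])
```

```text
units [0.0025 0.0104 1.4893] mm [  0.4   1.6 223.4] turn units -0.0023 (-0.4 deg) pos [442.1 347.9 329.4] t 7.75 j6 -2.31
```

Call:
apply_moves:
  targets: "0 0.002 0.01 0.15 -0.002;0 0 0 0.27 0;0 0 0 0.27 0;0 0 0 0.27 0;0 0 0 0.2 0;0 0 0 0.12 0;0 0 0 0.07 0;0 0 0 0.05 0;0 0 0 0.03 0;0 0 0 0.03 0"

```text
clock: 9.0
position: [441.7, 349.9, 111.1]
tool_rot: [-0.141, 0.99, 0.0, 0.0]
wrist_force: [0.1, -0.8, -1.8]
opening: 0.356
gripper_force: 30.0
```

Call:
apply_moves:
  targets: "0 0 0 0.02 0;0 0 0 0 0;0 0 0 0 0"

```text
clock: 9.38
position: [441.7, 350.0, 108.1]
tool_rot: [-0.141, 0.99, 0.0, 0.0]
wrist_force: [1.4, 1.0, 0.5]
opening: 0.358
gripper_force: 30.0
```

Call:
apply_moves:
  targets: "0 0 0 0.012 0;0 0 0 0 0;0 0 0 0 0"

```text
clock: 9.75
position: [442.0, 350.9, 107.0]
tool_rot: [-0.141, 0.99, 0.001, 0.001]
wrist_force: [-2.3, 3.7, 5.6]
opening: 0.358
gripper_force: 30.0
```

Call:
apply_moves:
  targets: "0.45 0 0 0 0;0.6 0 0 0 0;1 0 0 0 0;1 0 0 0 0;1 0 0 0 0;1 0 0 0 0;1 0 0 -0.1 0;1 0 0 -0.3 0;1 0 0 -0.4 0;1 0 0 -0.4 0"

```text
clock: 11.0
position: [441.3, 349.2, 289.1]
tool_rot: [-0.141, 0.99, 0.0, 0.0]
wrist_force: [1.5, 1.5, 0.4]
opening: 1.001
gripper_force: 0.0
```

Run:
```python
from h import *
yb=np.array([.048,.999]);go([446.5,-10,280],[.999,-.048])
s=manip.get_state(); print(s['opening'],s['wrist_force'])
a,b=(manip.snapshot(n)[:,:,::-1] for n in('scene','wrist'))
cv2.imwrite('pics/c3.png',np.hstack([cv2.resize(a[60:190,250:400],(400,346),interpolation=2),cv2.resize(b,(400,346))]))
```

```text
units [ 0.6338 -2.3097  0.0593] mm [  95.1 -346.5    8.9] turn units -0.3949 (-71.1 deg) pos [441.3 349.2 289.1] t 11.0 j6 -2.31
1.0005358018170087 [1.48346724 1.47983313 0.36072573]
```

View pics/c3.png

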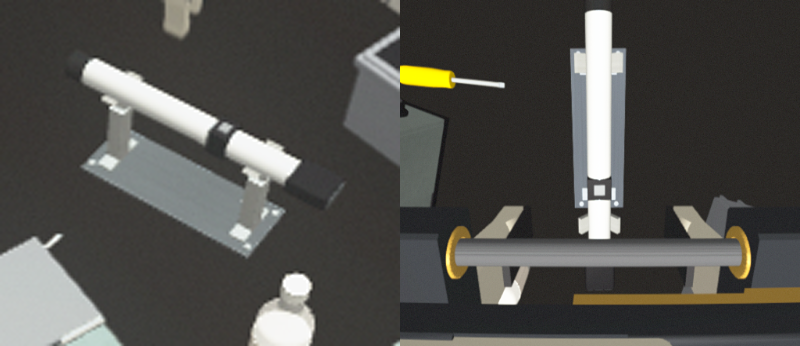

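Both views show the tube lying level in both forks, with the nozzle overhanging the far end. On to the flap handle.

Call:
apply_moves:
  targets: "0.6 0.04 -0.13 0 0;0.3 0.07 -0.25 0 0;0.23 0.07 -0.27 0 0;0.23 0.07 -0.27 0 0;0.23 0.07 -0.27 0 0;0.23 0.07 -0.27 0 0;0.23 0.07 -0.27 0 0;0.23 0.07 -0.26 0 0;0.23 0.07 -0.2 0 0;0.23 0.035 -0.12 0 0"

```text
clock: 12.35
position: [445.1, -11.9, 285.7]
tool_rot: [-0.14, 0.99, -0.0, -0.0]
wrist_force: [0.9, 0.6, -0.1]
opening: 0.229
gripper_force: 0.0
```

Call:
apply_moves:
  targets: "0.23 0 0 0 -0.05;0.23 0 0 0 -0.05;0.23 0 0 0.1 -0.05;0.23 0 0 0.1 -0.05;0.23 0 0 0.1 -0.05;0.23 0 0 0 -0.05;0.23 0 0 0 -0.05;0.23 0 0 0 -0.045;0.23 0 0 0 0"

```text
clock: 13.48
position: [445.5, -10.4, 240.7]
tool_rot: [-0.69, 0.724, 0.0, -0.0]
wrist_force: [0.1, -0.4, 0.4]
opening: 0.23
gripper_force: 0.0
```

Run:
```python
from h import *
go([446.5,-10,134],[.999,-.048])
s=manip.get_state(); print(s['opening'],s['tool_rot'])
b=manip.snapshot('wrist')[:,:,::-1]
cv2.imwrite('pics/w4.png',b)
```

```text
units [-0.0033 -0.0068  0.7115] mm [ -0.5  -1.  106.7] turn units -0.0003 (-0.1 deg) pos [445.5 -10.4 240.7] t 13.475 j6 -0.47
0.2296121338661271 [-6.89532898e-01  7.24254228e-01  1.75550582e-04 -4.05850742e-04]
```

View pics/w4.png

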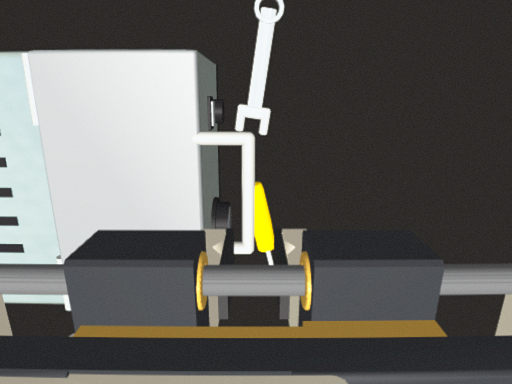

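The bar is at column ~248, rows 138–245, just left of the finger centreline at 253. Refining its position by mask.

Run:
```python
from h import *
np.set_printoptions(precision=1,suppress=True)
s=manip.get_state(); im=cv2.imread('pics/w4.png').astype(int)
for r in(155,180,220):
    c=np.where(im[r,225:275].min(1)>110)[0]+225; print(r,c.min(),c.max(),at('wrist',((c.min()+c.max())/2,r),146,s))
print('ends',at('wrist',(248,138),146,s),at('wrist',(245,245),146,s))
print('tcp col at z146',at('wrist',(253,250),146,s))
print('flap front edge',at('wrist',(195,80),150,s),at('wrist',(203,215),150,s))
```

```text
155 242 254 [447.2 -40.4 146. ]
180 242 254 [448.3 -20.8 146. ]
220 242 254 [450.1  12.4 146. ]
ends [446.5 -53.3 146. ] [453.8  34.2 146. ]
tcp col at z146 [447.5  39.1 146. ]
flap front edge [481.5 -96.5 150. ] [485.2   4.8 150. ]
```

Call:
apply_moves:
  targets: "0.23 0 -0.019 0.1 0;0.23 0 0 0.2 0;0.23 0 0 0.15 0;0.23 0 0 0.1 0;0.23 0 0 0.08 0;0.23 0 0 0.05 0;0.23 0 0 0.03 0;0.23 0 0 0 0"

```text
clock: 14.52
position: [449.3, -9.9, 134.4]
tool_rot: [-0.69, 0.724, -0.0, -0.0]
wrist_force: [-0.0, 0.5, 0.0]
opening: 0.226
gripper_force: 0.0
```

Call:
apply_moves:
  targets: "0 0 0 0 0;0 0 0 0 0;0 0 0 0 0;0 0 0 0 0"
  grip_force: 8

```text
clock: 15.02
position: [449.9, -9.8, 134.9]
tool_rot: [-0.69, 0.724, -0.0, 0.001]
wrist_force: [3.0, -0.7, 2.3]
opening: 0.109
gripper_force: 8.0
```

Call:
apply_moves:
  targets: "0 0 -0.002 -0.06 0;0 0 -0.007 -0.077 0;0 0 -0.027 -0.134 0;0 0 -0.044 -0.13 0;0 0 -0.061 -0.123 0;0 0 -0.076 -0.114 0;0 0 -0.09 -0.103 0;0 0 0 0 0"

```text
clock: 16.02
position: [495.8, -12.1, 246.2]
tool_rot: [-0.69, 0.724, -0.0, 0.0]
wrist_force: [1.5, -0.3, -0.4]
opening: 0.108
gripper_force: 8.0
```

Call:
apply_moves:
  targets: "0 0 -0.103 -0.09 0;0 0 -0.114 -0.076 0;0 0 -0.123 -0.061 0;0 0 -0.13 -0.044 0;0 0 -0.134 -0.027 0;0 0 -0.08 -0.006 0;0 0 -0.057 -0.003 0;0 0 0 0 0"

```text
clock: 17.02
position: [606.5, -17.9, 291.4]
tool_rot: [-0.69, 0.724, -0.0, -0.0]
wrist_force: [1.3, -4.2, 1.1]
opening: 0.107
gripper_force: 8.0
```

Run:
```python
from h import *
s=manip.get_state(); print(s['position'],s['wrist_force'],s['opening'])
a=manip.snapshot('scene')[:,:,::-1]; cv2.imwrite('pics/s5.png',a)
```

```text
[606.53383225 -17.89282705 291.41056546] [ 1.2705322  -4.24526701  1.06768387] 0.10686000142361443
```

View pics/s5.png

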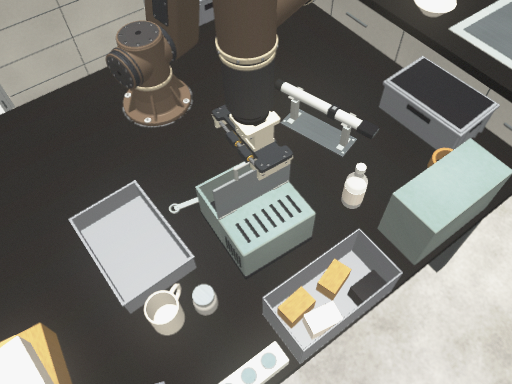

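The flap stands upright with the gripper on its bar; the tube is still on the rest and the bystanders haven't moved. Releasing, rising and going over the cassette.

Call:
apply_moves:
  targets: "0.25 0 0 0 0;0.4 0 0 0 0;0.4 0 0 0 0;0.4 0 0 -0.15 0;0.4 0 0 -0.2 0;0.4 0 0 -0.2 0;0.5 0 0.15 0 0;0.7 0 0.25 0 0.03;0.7 0 0 0 0.05;0.7 0 0 0 0.05"

```text
clock: 18.32
position: [545.8, -14.2, 374.7]
tool_rot: [-0.527, 0.85, 0.0, 0.001]
wrist_force: [0.2, 0.2, 0.0]
opening: 0.695
gripper_force: 0.0
```

Call:
apply_moves:
  targets: "0.7 0 0 0 0.05;0.7 0 0 0 0.05;0.7 0 0 0 0.05;0.7 0 0 0 0.05;0.7 0 0 0 0.05;0.7 0 0 0 0.05;0.7 0 0 0 0.05;0.7 0 0 0 0.02;0.7 0 0 0 0"

```text
clock: 19.45
position: [546.2, -14.3, 374.2]
tool_rot: [0.024, 1.0, 0.0, 0.0]
wrist_force: [0.5, -0.1, -0.0]
opening: 0.699
gripper_force: 0.0
```

Run:
```python
from h import *
go([545,-14.6,119],[.048,.999])
s=manip.get_state(); print(s['tool_rot'],s['joints'])
b=manip.snapshot('wrist')[:,:,::-1]; cv2.imwrite('pics/w6.png',b)
```

```text
units [ 0.0083 -0.0029  1.7011] mm [  1.2  -0.4 255.2] turn units 0.0003 (0.1 deg) pos [546.2 -14.3 374.2] t 19.45 j6 -1.95
[2.35437114e-02 9.99722794e-01 1.69111685e-04 3.30493731e-05] [ 3.32232288e-01  8.37618268e-02 -1.56980644e-02 -2.95484446e-04
 -1.47115667e+00 -1.95009102e+00]
```

View pics/w6.png

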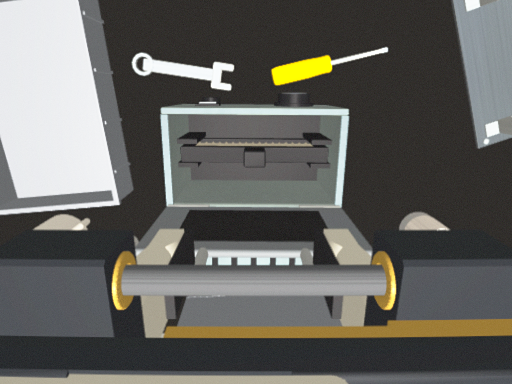

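The open chamber is visible. The grip block is at about (255,157), spanning columns 244–265, on the middle of the cassette frame (rows ~145–165).

Run:
```python
from h import *
np.set_printoptions(precision=1,suppress=True)
s=manip.get_state()
W=lambda u,v,z:at('wrist',(u,v),z,s)
print('block top corners',W(244,149,151),W(265,149,151),W(265,166,151),W(244,166,151))
print('frame ends',W(181,155,105),W(329,155,105))
print('chamber top',W(164,107,140),W(346,107,140),W(342,207,140),W(166,207,140))
im=cv2.imread('pics/w6.png'); cv2.imwrite('pics/w6c.png',cv2.resize(im[95:215,155:355],None,fx=4,fy=4,interpolation=2))
```

```text
block top corners [531.1 -24.2 151. ] [532.2  -0.2 151. ] [552.  -1. 151.] [550.9 -25.2 151. ]
frame ends [ 542.4 -107.2  105. ] [551.2  83.1 105. ]
chamber top [ 480.5 -112.9  140. ] [490.  94. 140.] [610.3  92.6 140. ] [ 600.3 -124.7  140. ]
```

View pics/w6c.png

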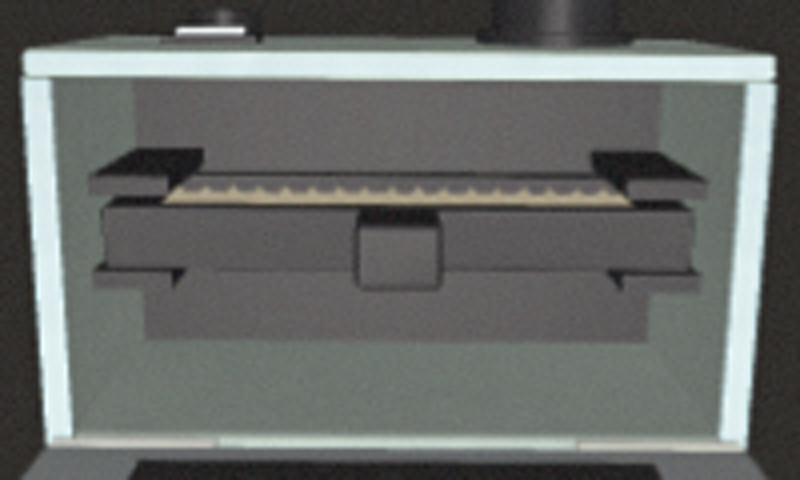

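Call:
apply_moves:
  targets: "0.7 0.011 0.008 0.15 0;0.7 0 0 0.25 0;0.7 0 0 0.25 0;0.7 0 0 0.25 0;0.7 0 0 0.25 0;0.7 0 0 0.2 0;0.7 0 0 0.15 0;0.7 0 0 0.1 0;0.7 0 0 0.07 0;0.7 0 0 0.03 0"

```text
clock: 20.75
position: [544.9, -13.2, 119.0]
tool_rot: [0.024, 1.0, -0.0, 0.0]
wrist_force: [0.2, 0.2, 0.1]
opening: 0.7
gripper_force: 0.0
```

Call:
apply_moves:
  targets: "0 0 0 0 0;0 0 0 0 0;0 0 0 0 0;0 0 0 0 0;0 0 0 0 0;0 0 0 0 0"
  grip_force: 30

```text
clock: 21.5
position: [544.9, -13.2, 119.5]
tool_rot: [0.024, 1.0, 0.0, 0.0]
wrist_force: [-0.7, 0.7, 3.0]
opening: 0.294
gripper_force: 30.0
```

Call:
apply_moves:
  targets: "0 0 0 -0.04 0;0 0 0 -0.08 0;0 0 0 -0.1 0;0 0 0 -0.12 0;0 0 0 -0.15 0;0 0 0 -0.15 0;0 0 0 -0.15 0;0 0 0 -0.15 0;0 0 0 -0.15 0;0 0 0 -0.1 0"

```text
clock: 22.75
position: [544.9, -13.3, 299.7]
tool_rot: [0.024, 1.0, 0.0, 0.001]
wrist_force: [0.0, 0.2, -1.9]
opening: 0.295
gripper_force: 30.0
```

Run:
```python
from h import *
go([466.4,-323.2,250],[.04,.999]); s=manip.get_state(); print(s['wrist_force'],s['opening'],s['joints'])
```

```text
units [ 0.4248 -2.0891  0.3295] mm [  63.7 -313.4   49.4] turn units -0.0025 (-0.4 deg) pos [544.9 -13.3 299.7] t 22.75 j6 -1.95
[ 0.00407819  0.15871351 -1.94825604] 0.29452465280158907 [ 3.35328313e-01  1.02406600e-01 -1.58277927e-01  1.59061362e-04
 -1.30806075e+00 -1.95402702e+00]
```

Call:
apply_moves:
  targets: "0 0.02 -0.1 0 0;0 0.04 -0.2 0 0;0 0.05 -0.24 0 0;0 0.05 -0.25 0 0;0 0.05 -0.25 0 0;0 0.05 -0.25 0 0;0 0.05 -0.25 0 0;0 0.05 -0.25 0 0;0 0.04 -0.2 0 0;0 0.025 -0.1 0 0"

```text
clock: 24.0
position: [464.7, -324.9, 296.7]
tool_rot: [0.025, 1.0, 0.0, -0.001]
wrist_force: [-0.4, 0.2, -1.1]
opening: 0.294
gripper_force: 30.0
```

Call:
apply_moves:
  targets: "0 0 0 0.05 0;0 0 0 0.12 0;0 0 0 0.15 0;0 0 0 0.12 0;0 0 0 0.08 0;0 0 0 0.03 0;0 0 0 0 0;0 0 0 0 0;0 0 0 0 0"

```text
clock: 25.12
position: [466.3, -323.4, 215.7]
tool_rot: [0.024, 1.0, -0.0, 0.0]
wrist_force: [-0.8, -0.7, -1.6]
opening: 0.29
gripper_force: 30.0
```

Run:
```python
from h import *
go([466.4,-323.2,215]); s=manip.get_state(); print(s['wrist_force'],s['opening'],s['joint_vel'])
a,b=(manip.snapshot(n)[:,:,::-1] for n in('scene','top'))
cv2.imwrite('pics/c7.png',np.hstack([cv2.resize(a,(400,300)),cv2.resize(b,(400,300))]))
```

```text
units [-0.0005  0.0017  0.0046] mm [-0.1  0.2  0.7] pos [ 466.3 -323.4  215.7] t 25.125 j6 -1.36
[-0.81044812 -0.69361735 -1.58857172] 0.2904602825201575 [-0.00092055  0.00059108 -0.00426771 -0.00104736  0.00116025  0.00112958]
```

View pics/c7.png

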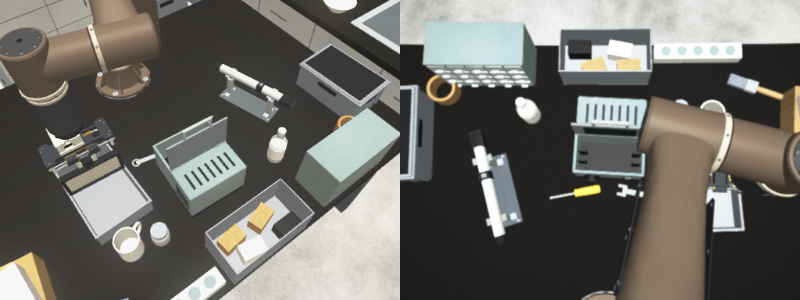

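The flap is upright, the tube is on its rest, and the cassette hangs still over the middle of the tray. The bystanders are where they were. Handing in.

```bash
python3 -c "
from cell import manip
print(manip.hand_in())"
```

```text
the job is handed in; nothing more can be done
None
```

The job is handed in at about 25 s of the 72 s: the tube lies level in both forks, the flap stands upright, and the cassette is held upright over the middle of the tray, its underside about 55 mm above the rim. No verdict came back from the hand-in.

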